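# Fit the test gauge to the bench air coupler

### The arm

A 7-joint arm with a two-finger parallel gripper is mounted at the origin on the work surface; the furniture and walls round the work are solid. World frame = base frame: x ahead of the robot, y to its left, z up, the work surface at z = 0. Lengths are in m, angles in rad, forces in N, time in s.
With the tool pointing down it reaches from about 0.425 to 0.925 m from the base axis. Payload 6.8 kg.
Tool frame: the origin (TCP) lies at the very end of the fingers, on their centre line; the grasp point (between the pads) lies 19 mm behind it (r.tcp_to_grasp is the distance from the TCP to the grasp point, in m); z points along the fingers, y is the line along which they close (so a half turn about z gives the same grasp; the last joint's range is limited). The gripper opens to 85 mm and grips with 20 to 120 N. Pads are 22 mm wide; open, the fingers measure 114 mm over their backs; the gripper's body (76 mm by 85 mm) begins 54 mm behind the grasp point. The pads swing forward as they close: fully open they stand 13 mm farther back than shut.
Start: joints at [1.044, 0.477, 0.022, 1.555, -0.011, 1.109, -0.083], TCP at [0.275, -0.617, 0.2] pointing down, gripper open.
Joint ranges: [-2.96, 2.96], [-0.34, 2.1], [-1.41, 1.46], [0.24, 2.44], [-1.37, 4.51], [0.17, 1.92], [-2.96, 2.96]. Speed limits (rad/s): [2.39, 2.39, 3.14, 3.14, 3.14, 3.14, 3.14].

### API

Orientations are given as a rotation vector (axis times angle).
In Python, from bench import r gives the robot as it stands.
- The arm moves only by the tool step_arm, never from a script. Its argument "moves" is a list of rows, each a list of 7 numbers: the shift along the tool's x, y, z in mm, then the turn, a rotation vector about the tool's x, y, z in rad, then the finger opening in mm, from 0 to 85.4. A call has 1 to 8 rows; each row is the pose to reach, as a shift and turn from the pose commanded when the call began, along the tool's axes at that moment; what a row does not reach only later rows make up. A row lasts 1/10 s, in which the tool goes at most 50 mm and 8.59 degrees, less where a joint would pass 70% of its speed; a pose out of reach is approached as far as the arm can. A call with a gripper value outside its range is refused whole. The fingers move at their own pace and stop on an object; "grip_force" is the grip in N (left out, the last holds). Time passes only in rows, so rows that repeat a pose let the fingers close. It gives the time, the measured TCP pose, the force, the opening and the grip force at its end, in the units of the state.
- r.get_obs(): the state, without advancing time (a new reading comes with each control period).
- r.grab_frame(name): name is "scene" or "side" or "wrist"; returns a dict with "image" (420x560x3 uint8, red, green, blue), "depth" (420x560 float32, m along the optical axis (not along the pixel's ray), 0 where there is no reading), "mtx" (3x3 intrinsics, pixels), "k1" (the pictures are not rectified: a ray, as slopes to the right and down, at radius r is drawn at 1 + k1 r^2 times it, then the intrinsics apply), "rvec" (rotation vector, rad) and "tvec" (3), from world to camera coordinates, as OpenCV has them. Camera axes: x right, y down, z forward; pixel columns grow to the right and rows downward; lengths in m; the calibration is good to about 2 mm. A picture is of the moment at which its call begins.
- r.hand_in(): hands the job in; it is judged then, once.
The state is a dict: "clock": time; "joints": joint angles; "qvel": joint speeds; "tau": joint torques, N m; "tcp_pos": TCP position; "orientation": TCP orientation; "contact_force": force on the tool from outside, world axes, zero at the start; "moment": the same for the moment, N m; "grip_width": finger opening in m; "gripper_force": force on a finger pad.
Only numpy, scipy, OpenCV 4.12 (cv2) and the standard library are available. Lean on these libraries where they do the work, as an engineer would, in place of code of your own. Each camera call takes 0.05 s, during which the arm holds its last target. There are 200 camera calls.

### The job

Fit the pressure gauge to the bench air coupler: pull the coupler's spring sleeve down until it catches and stays back by itself, then take the gauge out of its wooden rest and push its plug gently into the coupler until it is fully home and the sleeve springs forward and locks it. Stop pushing as soon as it is home, never lean hard on the fitting, leave the gauge standing upright in the coupler, and do not disturb the other things on the bench.

Things in the scene. Friction and masses are not known exactly. Their poses are not given: they have to be found in the camera images.
- stand: Fixed bench stand of the air coupler: dark steel plate 84 x 84 x 10 mm, aluminium clamp block 56 x 56 mm on it (top at 35 mm). It holds an upright brass coupler, mouth up, clamped at a height that differs from start to start and is not measured. Origin on the table top, on the coupler's vertical axis; z up
- mouth_nominal (a point): Fixed point of the stand on the coupler's axis, 120 mm above the table: the middle of the range of the coupler's mouth, which really lies up to 12 mm higher or lower. The mouth is a flared brass rim 39 mm across; lead-in 28 mm wide narrowing to a 22 mm bore 3 mm down
- sleeve (a joint): How far the coupler's sleeve is pulled back (straight down), m: 0 = forward (up), end stop 0.013. A spring pushes it up with 4 N (forward) to 10 N. Pulled back past about 9 mm and let go, it catches and stays back at about 7 to 8 mm, and a spring core rises in the bore. A plug pushed home trips it: it jumps forward and locks the plug. With the sleeve forward no plug can enter
- sleeve_nominal (a point): Fixed point of the stand on the coupler's axis, 95 mm above the table: the middle of the sleeve when forward, give or take the same unmeasured 12 mm. The sleeve is a knurled steel tube 50 mm across and 38 mm high with a collar 55 mm across and 5 mm high at its lower end; its top is 6 mm below the mouth. Below it is only the slimmer body, down to the clamp block
- gauge_mid (a point): Centre of the case of the loose pressure gauge (about 0.2 kg): dark round case 48 mm across, 24 mm high, white dial on top. Below it a brass stem 16 mm across and 22 mm long, then a flange 35 mm across and 6 mm thick; from this point it is 40 mm down to the flange's underside. z up along the gauge's axis. Home in the coupler, that underside lies on the mouth or at most 2 mm above it
- gauge_tip (a point): Tip of the gauge's grooved plug, 64.5 mm below gauge_mid; the plug is 20 mm across and 24.5 mm long, tip narrowed to 17.6 mm. In the coupler the tip meets the spring core 7.5 mm below the mouth; from there it takes 2 N rising to about 6 N to push it home, then comes a hard stop. Pushing on past the stop with over 25 N is a fault
- rest: Fixed wooden block 66 x 66 x 34 mm with a bore 24 mm across and 28 mm deep in which the gauge's plug stands, the flange lying on the block's top. Origin at the centre of its underside
- tweezers: Loose steel tweezers, 122 mm long, lying between stand and rest, not to be disturbed
- sanding_block: Loose cork sanding block, 50 x 90 x 28 mm, not to be disturbed
- shears: Loose small brass-bowed shears, not to be disturbed
- oil: Loose oil bottle, 128 mm high, not to be disturbed
- pot: Loose round tin, 57 mm high, not to be disturbed
- tape: Loose roll of tape, 68 mm across, not to be disturbed
- paste: Loose round tin, 69 mm across, not to be disturbed

How it is judged:
On the way, in this order (a step that is already met when the one before it is completed fails the run):
1. the sleeve is pulled back and stays caught by itself, nothing holding it (value of joint sleeve above 0.005 m and contact force between the fingers and stand below 0.2 N), for 0.2 s.
2. the gauge's plug is home in the coupler and the sleeve has sprung forward (value of joint sleeve below 0.0025 m and horizontal distance between gauge_mid and stand below 0.008 m and z of gauge_mid in the frame of sleeve below 0.043 m), for 0.2 s.
At the end, for the whole second after the job is handed in: The gauge stands upright (within 0.15 rad) and at rest in the coupler, within 8 mm of its axis, its flange less than 3 mm above the mouth, and the sleeve is forward again (within 2.5 mm), locking it (all of step 2 and angle between gauge_mid's own z axis and vertical below 0.15 rad and linear speed of gauge below 0.02 m/s); the robot touches nothing.
It fails at once if the gauge is pressed hard into the coupler (over 28 N) (contact force between gauge and stand above 28 N).
It fails at once if the gauge is tipped over (angle between gauge_mid's own z axis and vertical above 0.6 rad).
It fails at once if another thing on the bench is moved by more than 20 mm (distance of any of tweezers, sanding_block, shears, oil, pot, tape, paste from where it was at the start of the episode above 0.02 m).
It also fails if it takes over 43 s, if anything falls off the work surface, if the arm or the gripper's body presses on something with over 40 N, if the wrist force passes 120 N, or if a joint passes its speed limit or range.

## Working session

There is one attempt and no reset: what is moved stays moved. The work goes in short steps, Python scripts to look and compute and a tool call to move; the robot and the scene stay as the last step left them, time stands still between calls to the robot, and variables do not carry over. Pictures are saved under pics/ and viewed, at most 10 in all, crops included, and the job is handed in when it is done.

Besides the shell and the picture viewer there is one more tool, called as name(argument=value, ...), one argument or row to a line, values as JSON. step_arm: Moves the arm, as the interface text tells. Its arguments: {"type":"object","properties":{"moves":{"type":"array","items":{"type":"array","items":{"type":"number"}}},"grip_force":{"type":"number"}},"required":["moves"]}

```bash
mkdir -p pics; ls
cat > h.py <<'E'
import numpy as np, cv2
from bench import r
def grab(n):
    f=r.grab_frame(n); f['R']=cv2.Rodrigues(np.array(f['rvec'],float))[0]; f['t']=np.array(f['tvec'],float).ravel(); return f
def ray(f,u,v):
    K=np.array(f['mtx']); x=(u-K[0,2])/K[0,0]; y=(v-K[1,2])/K[1,1]; rd=np.hypot(x,y); s=rd
    for _ in range(20): s=rd/(1+f['k1']*s*s)
    k=s/rd if rd>0 else 1
    return np.array([x*k,y*k,1.])
def pt(f,u,v,d=None):
    d=f['depth'][int(v),int(u)] if d is None else d
    return f['R'].T@(ray(f,u,v)*d-f['t'])
def onz(f,u,v,z):
    c=-f['R'].T@f['t']; w=f['R'].T@ray(f,u,v); return c+w*(z-c[2])/w[2]
def cloud(f):
    K=np.array(f['mtx']);v,u=np.mgrid[0:420,0:560]
    x=(u-K[0,2])/K[0,0]; y=(v-K[1,2])/K[1,1]; rd=np.hypot(x,y); s=rd.copy()
    for _ in range(20): s=rd/(1+f['k1']*s*s)
    k=1/(1+f['k1']*s*s); d=f['depth']
    return (np.stack([x*k*d,y*k*d,d],-1)-f['t'])@f['R']
def save(f,name,crop=None,sc=1):
    im=f['image'][...,::-1]
    if crop: im=im[crop[1]:crop[3],crop[0]:crop[2]]
    cv2.imwrite('pics/'+name,cv2.resize(im,None,fx=sc,fy=sc,interpolation=cv2.INTER_CUBIC))
E
python3 - <<'E'
from h import *
for n in('scene','side'):
    f=grab(n); save(f,n+'0.png'); print(n,-f['R'].T@f['t'],f['R'][2],np.array(f['mtx'])[0,0])
    np.save(n+'.npy',cloud(f))
o=r.get_obs(); print(o, r.tcp_to_grasp)
E
```

```text
pics
scene [0.0984207  0.7428717  0.92745481] [ 0.29818177 -0.61915238 -0.72645575] 489.8760948305484
side [ 0.33081071 -0.96274163  0.8455209 ] [ 0.09700795  0.792053   -0.60269519] 473.17126531944814
{'clock': 0.1, 'joints': array([ 1.04390649,  0.47776284,  0.02233887,  1.55630955, -0.01151963,
        1.10931894, -0.08312182]), 'qvel': array([ 5.36720575e-04, -1.90299314e-03, -1.25741717e-03, -1.50855986e-03,
       -3.30728032e-05,  1.01124994e-04, -1.86198002e-04]), 'tau': array([ 4.97357207e-03, -5.97752881e+01,  1.61375787e+00, -2.81952435e+01,
        1.28469543e-02,  5.02397350e-03, -1.89336367e-05]), 'tcp_pos': array([ 0.27425451, -0.61614569,  0.19921064]), 'orientation': array([-3.07139801e+00, -6.52691823e-01,  7.03036930e-04]), 'contact_force': array([-0.18697028, -0.05396071, -0.30389219]), 'moment': array([ 0.01733746, -0.02145854, -0.0056868 ]), 'gripper_force': 0.0, 'grip_width': 0.08521455479020808} 0.0187
```

View pics/scene0.png

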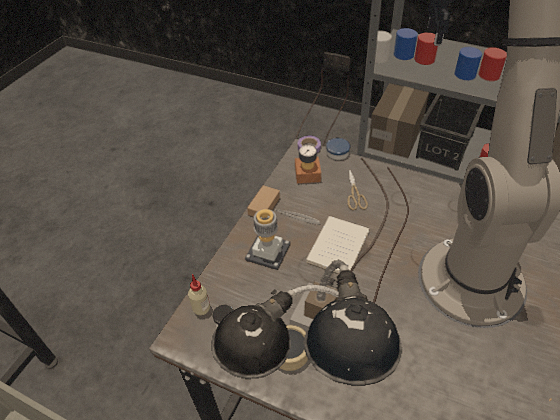

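View pics/side0.png

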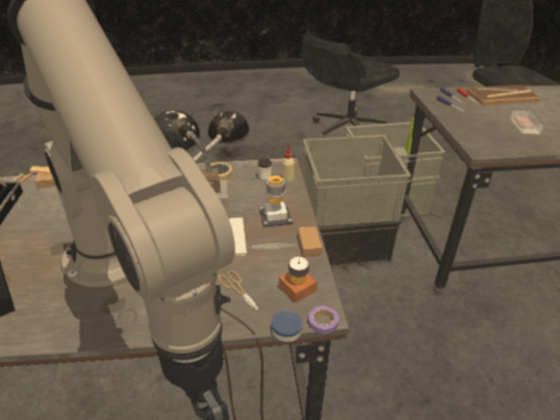

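The scene view shows the coupler mouth near (265,214), its plate around (268,250), and the gauge dial at (308,151) on its rest at (308,172). In the side view the mouth is at (277,181) and the dial at (299,264). Two lamps stand beyond the coupler. Next I measure these positions.

Run:
```python
from h import *
np.set_printoptions(precision=4,suppress=True)
A=np.load('scene.npy');B=np.load('side.npy')
for n,C,pts in(('scene',A,[(265,214),(265,220),(258,214),(308,151),(308,172),(300,217),(265,200),(198,290),(250,310),(280,300),(340,265),(352,310),(338,150),(309,142),(290,335),(320,300)]),('side',B,[(277,181),(277,186),(275,213),(299,264),(298,285),(273,245),(310,240),(288,170),(220,115),(230,170),(287,325),(323,318)])):
    for u,v in pts: print(n,u,v,C[v,u])
# regions
allp=np.concatenate([A.reshape(-1,3),B.reshape(-1,3)])
def reg(c,rad,z0,z1,P):
    m=(np.hypot(P[:,0]-c[0],P[:,1]-c[1])<rad)&(P[:,2]>z0)&(P[:,2]<z1);q=P[m];
    print(c,z0,z1,len(q), q.min(0) if len(q) else '',q.max(0) if len(q) else '', np.median(q,0) if len(q) else '')
    return q
for n,C in(('A',A),('B',B)):
    P=C.reshape(-1,3)
    c0=A[214,265] ; g0=A[151,308]
    for z0,z1 in((.004,.016),(.03,.04),(.06,.08),(.08,.105),(.105,.14)): reg(c0[:2],.06,z0,z1,P)
    for z0,z1 in((.02,.032),(.032,.045),(.06,.09),(.082,.11)): reg(g0[:2],.055,z0,z1,P)
```

```text
scene 265 214 [0.4703 0.1013 0.1218]
scene 265 220 [0.4566 0.1271 0.1343]
scene 258 214 [0.4792 0.1164 0.1331]
scene 308 151 [ 0.4813 -0.1705  0.0898]
scene 308 172 [ 0.4735 -0.1531  0.0323]
scene 300 217 [ 0.436  -0.0134  0.0103]
scene 265 200 [ 0.5336 -0.0141  0.0313]
scene 198 290 [0.5227 0.3133 0.0787]
scene 250 310 [0.3609 0.37   0.1934]
scene 280 300 [0.3233 0.3285 0.1894]
scene 340 265 [0.2472 0.2363 0.2193]
scene 352 310 [0.1932 0.3293 0.2428]
scene 338 150 [ 0.4323 -0.2725  0.0305]
scene 309 142 [ 0.535  -0.3059  0.0014]
scene 290 335 [0.3139 0.314  0.0462]
scene 320 300 [0.2795 0.2434 0.0944]
side 277 181 [0.4685 0.1179 0.1217]
side 277 186 [0.465  0.0893 0.1246]
side 275 213 [0.4592 0.0855 0.036 ]
side 299 264 [ 0.4826 -0.1815  0.0889]
side 298 285 [ 0.4794 -0.1972  0.0361]
side 273 245 [ 0.4421 -0.0113  0.0027]
side 310 240 [ 0.5382 -0.0321  0.0283]
side 288 170 [0.5254 0.2906 0.045 ]
side 220 115 [0.3238 0.3963 0.1966]
side 230 170 [0.3433 0.3138 0.0441]
side 287 325 [ 0.4377 -0.3086  0.032 ]
side 323 318 [ 0.5265 -0.273   0.0001]
[0.4703 0.1013] 0.004 0.016 438 [0.4192 
[... 1142 characters left out ...]
898 0.0614] [0.4791 0.1213 0.0782] [0.4606 0.0993 0.0707]
[0.4703 0.1013] 0.08 0.105 97 [0.4373 0.0825 0.0804] [0.4877 0.1173 0.1049] [0.4597 0.0929 0.0954]
[0.4703 0.1013] 0.105 0.14 246 [0.4394 0.086  0.1053] [0.4876 0.1351 0.1348] [0.462  0.1004 0.1239]
[ 0.4813 -0.1705] 0.02 0.032 142 [ 0.4363 -0.2213  0.02  ] [ 0.5248 -0.1569  0.0319] [ 0.4715 -0.2003  0.0265]
[ 0.4813 -0.1705] 0.032 0.045 428 [ 0.4362 -0.2204  0.032 ] [ 0.5243 -0.1493  0.0449] [ 0.4763 -0.1873  0.035 ]
[ 0.4813 -0.1705] 0.06 0.09 365 [ 0.4573 -0.2015  0.0608] [ 0.5044 -0.153   0.09  ] [ 0.4798 -0.1855  0.0859]
[ 0.4813 -0.1705] 0.082 0.11 252 [ 0.4575 -0.2009  0.0821] [ 0.5044 -0.153   0.0906] [ 0.4803 -0.1789  0.0869]
```

```bash
cat >> h.py <<'E'
from scipy.spatial.transform import Rotation as Ro
def to(x,y,z,ang=None):
    """tool-frame shift (mm) & turn to reach world xyz, tool straight down, tool y axis at world angle ang"""
    o=r.get_obs(); R=Ro.from_rotvec(o['orientation']); p=np.array(o['tcp_pos'])
    s=R.inv().apply(np.array([x,y,z])-p)*1000
    if ang is None: yv=R.as_matrix()[:,1]; ang=np.arctan2(yv[1],yv[0])
    Y=np.array([np.cos(ang),np.sin(ang),0]);Z=np.array([0,0,-1.]);X=np.cross(Y,Z)
    w=(R.inv()*Ro.from_matrix(np.stack([X,Y,Z],1))).as_rotvec()
    print('t',round(o['clock'],2),'p',p.round(4),'yang',round(ang,3),'shift',s.round(1),'turn',w.round(3),'F',np.round(o['contact_force'],1),'gw',round(o['grip_width'],4))
E
python3 -c "
from h import *
to(.5,-.3,.22,-.54);to(.464,.1115,.22,.236)"
```

```text
t 0.1 p [ 0.2743 -0.6161  0.1992] yang -0.54 shift [ 334.8 -197.1  -20.5] turn [-0.002 -0.    -0.612] F [-0.2 -0.1 -0.3] gw 0.0852
t 0.1 p [ 0.2743 -0.6161  0.1992] yang 0.236 shift [ 469.2 -587.6  -19.9] turn [-1.000e-03 -1.000e-03 -1.388e+00] F [-0.2 -0.1 -0.3] gw 0.0852
```

step_arm(
  moves=[
    [30,-15,-5,0,0,-0.06,85],
    [75,-40,-10,0,0,-0.14,85],
    [120,-65,-15,0,0,-0.22,85],
    [165,-92,-20,0,0,-0.3,85],
    [210,-120,-20,0,0,-0.38,85],
    [255,-146,-20,0,0,-0.46,85],
    [300,-174,-20,0,0,-0.54,85],
    [335,-197,-20,0,0,-0.61,85],
  ],
)

```text
clock: 0.9
tcp_pos: [0.4978, -0.3037, 0.2199]
orientation: [-2.733, -1.55, 0.0]
contact_force: [0.6, 0.0, 0.9]
grip_width: 0.085
gripper_force: 0.0
```

```bash
python3 -c "
from h import *
to(.464,.1115,.22,.236)"
```

```text
t 0.9 p [ 0.4978 -0.3037  0.2199] yang 0.236 shift [ 3.389e+02 -2.421e+02 -1.000e-01] turn [-0.     0.    -0.775] F [0.6 0.  0.9] gw 0.085
```

step_arm(
  moves=[
    [34,-24,0,0,0,-0.08,85],
    [74,-52,0,0,0,-0.17,85],
    [114,-81,0,0,0,-0.26,85],
    [154,-110,0,0,0,-0.35,85],
    [194,-138,0,0,0,-0.44,85],
    [234,-167,0,0,0,-0.53,85],
    [270,-193,0,0,0,-0.62,85],
    [290,-207,0,0,0,-0.7,85],
  ],
)

```text
clock: 1.7
tcp_pos: [0.4685, 0.0536, 0.2202]
orientation: [-2.029, -2.398, -0.001]
contact_force: [-0.3, 0.3, 0.1]
grip_width: 0.0848
gripper_force: 0.0
```

```bash
python3 -c "
from h import *
f=grab('wrist'); save(f,'w1.png'); print(-f['R'].T@f['t'],f['R'][2]); np.save('w1.npy',cloud(f)); P=cloud(f).reshape(-1,3)
P=P[np.hypot(P[:,0]-.464,P[:,1]-.1115)<.045]
for a,b in((.03,.04),(.075,.085),(.085,.095),(.105,.122),(.122,.127),(.127,.14)):
  q=P[(P[:,2]>a)&(P[:,2]<b)]; print(a,b,len(q),*( (q.min(0).round(4),q.max(0).round(4)) if len(q) else ()))
to(.464,.1115,.19,.236)"
```

```text
[0.45450167 0.13673168 0.39390699] [ 0.05464007 -0.32322492 -0.94474341]
0.03 0.04 398 [0.4344 0.0832 0.0305] [0.4911 0.1411 0.0372]
0.075 0.085 2 [0.4534 0.1075 0.0769] [0.4536 0.108  0.0809]
0.085 0.095 195 [0.4366 0.1049 0.0852] [0.4866 0.1389 0.0949]
0.105 0.122 779 [0.4391 0.0909 0.1052] [0.4887 0.1367 0.122 ]
0.122 0.127 1077 [0.4391 0.0872 0.122 ] [0.4886 0.1361 0.127 ]
0.127 0.14 1277 [0.4424 0.0932 0.1271] [0.4825 0.1342 0.1332]
t 1.75 p [0.4685 0.0564 0.2204] yang 0.236 shift [55.   5.  30.5] turn [ 0.001 -0.002 -0.062] F [-0.7  2.1  0.2] gw 0.0852
```

View pics/w1.png

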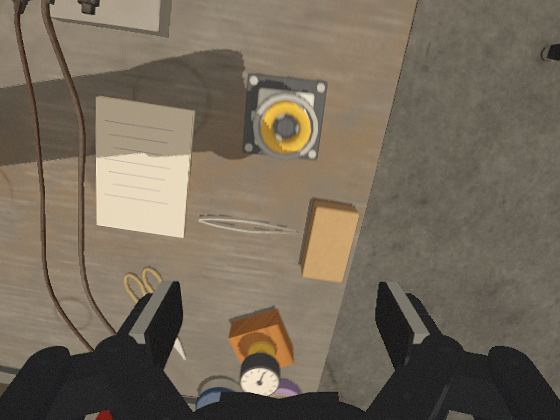

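The wrist view shows the coupler mouth ring at (285,125). The tweezers are at (245,225) and the cork block at (330,240), both clear of the coupler. The coupler axis is at about (0.4635, 0.112) and its mouth at z≈0.132.

step_arm(
  moves=[
    [25,2,5,0,0,-0.03,85],
    [45,4,20,0,0,-0.06,85],
    [55.5,4.5,40,0,0,-0.06,85],
    [55.5,4.5,60,0,0,-0.06,85],
    [55.5,4.5,70,0,0,-0.06,85],
    [55.5,4.5,70,0,0,-0.06,85],
  ],
)

```text
clock: 2.35
tcp_pos: [0.4643, 0.1039, 0.1487]
orientation: [-1.967, -2.447, 0.004]
contact_force: [-0.8, -0.6, 0.5]
grip_width: 0.0853
gripper_force: 0.0
```

```bash
python3 -c "
from h import *
f=grab('wrist'); save(f,'w2.png')
to(.4635,.112,.098,.236)"
```

```text
t 2.4 p [0.4651 0.1044 0.1498] yang 0.236 shift [ 7.8  0.2 51.8] turn [-0.001  0.    -0.019] F [ 0.4 -0.2  0.5] gw 0.0851
```

View pics/w2.png

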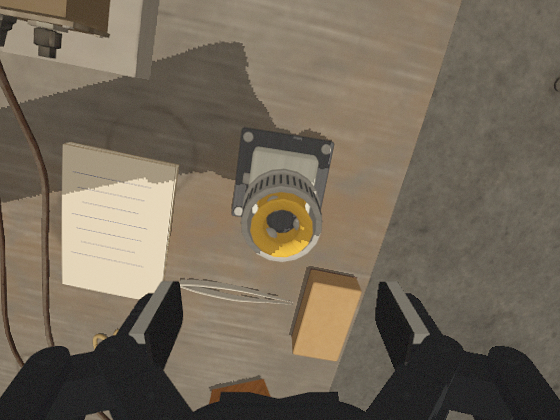

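step_arm(
  moves=[
    [8,0,0,0,0,-0.02,85],
    [8,0,10,0,0,-0.02,85],
    [8,0,25,0,0,-0.02,85],
    [8,0,40,0,0,-0.02,85],
    [8,0,48,0,0,-0.02,85],
    [8,0,51,0,0,-0.02,85],
    [8,0,51,0,0,-0.02,85],
  ],
)

```text
clock: 3.1
tcp_pos: [0.4634, 0.1132, 0.099]
orientation: [-1.942, -2.469, 0.0]
contact_force: [0.2, 0.6, -0.2]
grip_width: 0.0849
gripper_force: 0.0
```

```bash
python3 -c "
from h import *
to(.4635,.112,.098,.236)"
```

```text
t 3.1 p [0.4634 0.1132 0.099 ] yang 0.236 shift [-1.1 -0.2  1. ] turn [-0.    -0.     0.002] F [ 0.2  0.6 -0.2] gw 0.0849
```

Well centred. I'll close on the sleeve.

step_arm(
  grip_force=40,
  moves=[
    [-1,0,0,0,0,0,60],
    [-1,0,0,0,0,0,45],
    [-1,0,0,0,0,0,45],
    [-1,0,0,0,0,0,45],
    [-1,0,0,0,0,0,45],
    [-1,0,0,0,0,0,45],
    [-1,0,0,0,0,0,45],
    [-1,0,0,0,0,0,45],
  ],
)

```text
clock: 3.9
tcp_pos: [0.4637, 0.1121, 0.0991]
orientation: [-1.942, -2.469, 0.0]
contact_force: [0.1, 0.6, -0.2]
grip_width: 0.0449
gripper_force: 0.0
```

```bash
python3 -c "
from h import *
f=grab('scene'); g=grab('side')
a=f['image'][170:290,200:340];b=g['image'][130:250,220:340]
b=cv2.resize(b,(400,400));a=cv2.resize(a,(400,343));a=np.vstack([a,np.zeros((57,400,3),np.uint8)])
cv2.imwrite('pics/c3.png',np.hstack([a,b])[...,::-1])
print(r.get_obs())"
```

```text
{'clock': 4.0, 'joints': array([ 0.12424685,  0.34478708, -0.57936243,  2.08124111,  0.26457112,
        0.78613303, -0.37886107]), 'qvel': array([ 1.38242324e-03, -1.32168667e-03,  1.66399634e-04, -8.79460558e-04,
       -1.59001513e-03,  9.70068799e-05,  1.58242889e-03]), 'tau': array([ 1.62562450e-03, -4.10845542e+01, -4.28905874e+00, -2.14799130e+01,
        9.74285707e-03,  1.43402292e-03,  6.55235635e-05]), 'tcp_pos': array([0.46366831, 0.11209943, 0.09907649]), 'orientation': array([-1.94204414e+00, -2.46940722e+00,  1.62479503e-05]), 'contact_force': array([ 0.10516986,  0.84987375, -0.68931728]), 'moment': array([-0.00117683, -0.04361897, -0.01671531]), 'gripper_force': 0.0, 'grip_width': 0.04508866803307567}
```

View pics/c3.png

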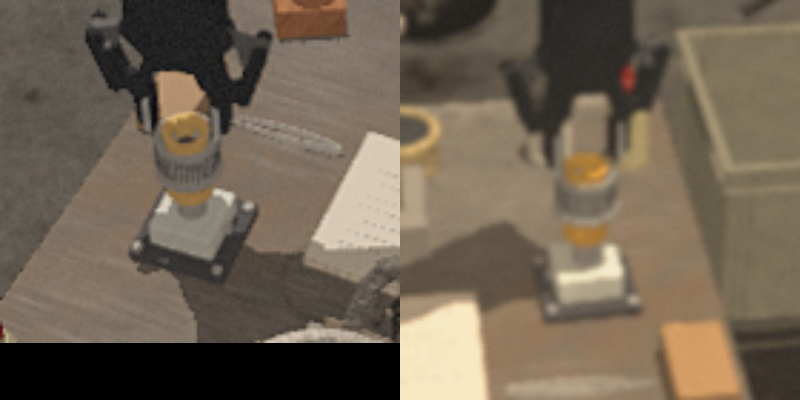

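The crops show the fingertips ending beside the top of the coupler mouth, at about (145,125)/(225,125) on the left and (555,160)/(625,160) on the right. That is higher than the TCP reading implies, so I'll measure the tip height from depth.

```bash
python3 -c "
from h import *
np.set_printoptions(precision=4,suppress=True)
for n in('scene','side','wrist'):
  f=grab(n);C=cloud(f).reshape(-1,3);I=f['image'].reshape(-1,3)
  d=C-[.4635,.112,0]; a=.236; s=d[:,0]*np.cos(a)+d[:,1]*np.sin(a); t=-d[:,0]*np.sin(a)+d[:,1]*np.cos(a)
  m=(abs(t)<.02)&(abs(s)<.06)&(C[:,2]>.08)&(C[:,2]<.2)
  for z in np.arange(.085,.2,.006):
    k=m&(abs(C[:,2]-z)<.003)
    if k.sum(): print(n,round(z,3),k.sum(),'s',np.sort(s[k])[[0,-1]],'t',np.sort(t[k])[[0,-1]], 'n|s|>.021:',(k&(abs(s)>.0215)).sum(), I[k].mean(0).round())
"
```

```text
scene 0.085 4 s [-0.0213  0.0203] t [0.0075 0.0196] n|s|>.021: 0 [117. 104.  91.]
scene 0.091 35 s [-0.0251  0.0282] t [-0.0155  0.0198] n|s|>.021: 19 [108. 100.  91.]
scene 0.097 18 s [-0.0233  0.0229] t [-0.0081  0.0197] n|s|>.021: 5 [94. 87. 81.]
scene 0.103 19 s [-0.0237  0.0229] t [-0.0179  0.0198] n|s|>.021: 6 [87. 82. 76.]
scene 0.109 29 s [-0.0233  0.0255] t [-0.0185  0.0198] n|s|>.021: 10 [85. 79. 71.]
scene 0.115 41 s [-0.0232  0.0256] t [-0.0131  0.0191] n|s|>.021: 5 [101.  88.  71.]
scene 0.121 89 s [-0.0235  0.0256] t [-0.0168  0.02  ] n|s|>.021: 13 [122. 104.  78.]
scene 0.127 83 s [-0.0226  0.0259] t [-0.0169  0.0195] n|s|>.021: 9 [135. 111.  77.]
scene 0.133 89 s [-0.028   0.0281] t [-0.0184  0.0197] n|s|>.021: 4 [155. 124.  78.]
scene 0.139 20 s [-0.0317  0.0325] t [-0.007   0.0115] n|s|>.021: 20 [94. 87. 80.]
scene 0.145 32 s [-0.0349  0.0369] t [-0.006   0.0116] n|s|>.021: 32 [64. 60. 56.]
scene 0.151 31 s [-0.0352  0.0363] t [-0.0092  0.0115] n|s|>.021: 31 [73. 68. 62.]
scene 0.157 26 s [-0.0352  0.0361] t [-0.0131  0.0116] n|s|>.021: 26 [65. 60. 56.]
scene 0.163 
[... 3252 characters left out ...]
58. 56. 52.]
wrist 0.157 788 s [-0.0362  0.0361] t [-0.0117  0.0117] n|s|>.021: 788 [58. 56. 53.]
wrist 0.163 828 s [-0.0361  0.0363] t [-0.0116  0.0116] n|s|>.021: 828 [57. 55. 51.]
wrist 0.169 1160 s [-0.0327  0.0333] t [-0.0117  0.0122] n|s|>.021: 1160 [62. 59. 55.]
wrist 0.175 969 s [-0.0511  0.0502] t [-0.0028  0.0143] n|s|>.021: 969 [37. 37. 36.]
wrist 0.181 2254 s [-0.0553  0.0551] t [-0.0123  0.0145] n|s|>.021: 2254 [35. 35. 35.]
wrist 0.187 6488 s [-0.0566  0.0569] t [-0.0129  0.0146] n|s|>.021: 6448 [38. 37. 38.]
wrist 0.193 3229 s [-0.0582  0.0581] t [-0.013  0.017] n|s|>.021: 3192 [34. 34. 34.]
wrist 0.199 2140 s [-0.0592  0.0596] t [-0.0093  0.0184] n|s|>.021: 1844 [34. 34. 34.]
```

Three cameras agree that the real fingertips are at z≈0.134 while the reported TCP is 0.099, so the tips sit about 35 mm higher than reported. The fingers closing freely to 45 mm fits this. I'll open, go 34 mm lower, and close on the sleeve.

step_arm(
  moves=[
    [0,0,0,0,0,0,85],
    [0,0,0,0,0,0,85],
    [0,0,0,0,0,0,85],
    [0,0,6,0,0,0,85],
    [0,0,14,0,0,0,85],
    [0,0,24,0,0,0,85],
    [0,0,32,0,0,0,85],
    [0,0,34,0,0,0,85],
  ],
)

```text
clock: 4.95
tcp_pos: [0.4627, 0.1118, 0.0637]
orientation: [-1.941, -2.468, 0.003]
contact_force: [0.4, 0.1, 0.4]
grip_width: 0.085
gripper_force: 0.0
```

step_arm(
  moves=[
    [0,0,0,0,0,0,60],
    [0,0,0,0,0,0,46],
    [0,0,0,0,0,0,46],
    [0,0,0,0,0,0,46],
    [0,0,0,0,0,0,46],
    [0,0,0,0,0,0,46],
  ],
  grip_force=40,
)

```text
clock: 5.55
tcp_pos: [0.464, 0.1122, 0.0655]
orientation: [1.942, 2.469, 0.001]
contact_force: [-0.2, -0.5, 4.2]
grip_width: 0.05
gripper_force: 41.1
```

step_arm(
  moves=[
    [0,0,3,0,0,0,46],
    [0,0,6,0,0,0,46],
    [0,0,9,0,0,0,46],
    [0,0,11,0,0,0,46],
    [0,0,11,0,0,0,46],
  ],
)

```text
clock: 6.05
tcp_pos: [0.464, 0.1122, 0.0544]
orientation: [1.942, 2.469, 0.001]
contact_force: [-1.2, -0.1, 8.0]
grip_width: 0.0499
gripper_force: 41.5
```

```bash
python3 -c "
from h import *
to(.4635,.112,.098)
f=grab('wrist');C=cloud(f).reshape(-1,3);d=C-[.4635,.112,0];rr=np.hypot(d[:,0],d[:,1])
for a,b in((0,.0205),(.0205,.0245),(.0258,.0278)):
  z=C[(rr>=a)&(rr<b)&(C[:,2]>.07)&(C[:,2]<.14)&(d[:,1]>0),2]; print(a,np.histogram(z,np.arange(.07,.142,.003)))
"
```

```text
t 6.05 p [0.464  0.1122 0.0544] yang 0.238 shift [ -0.1  -0.5 -43.6] turn [ 0.001  0.    -0.   ] F [-1.2 -0.1  8. ] gw 0.0499
0 (array([   0,    0,    0,    0,    0,    0,    0,    1,    7,   21,   56,
        209,  263,  243,  239,  345,  502,  464, 1081,  832, 1512,    0,
          0]), array([0.07 , 0.073, 0.076, 0.079, 0.082, 0.085, 0.088, 0.091, 0.094,
       0.097, 0.1  , 0.103, 0.106, 0.109, 0.112, 0.115, 0.118, 0.121,
       0.124, 0.127, 0.13 , 0.133, 0.136, 0.139]))
0.0205 (array([   0,    0,    1,   69,   70,   72,   81,   80,   87,  100,   97,
        138,  169,  216, 1545,   11,    0,    0,    0,    0,    0,    0,
          0]), array([0.07 , 0.073, 0.076, 0.079, 0.082, 0.085, 0.088, 0.091, 0.094,
       0.097, 0.1  , 0.103, 0.106, 0.109, 0.112, 0.115, 0.118, 0.121,
       0.124, 0.127, 0.13 , 0.133, 0.136, 0.139]))
0.0258 (array([  0,   9, 186, 512,   4,   1,  12,  30,  35,  33,  35,  48,  48,
        63,  57,  72,  66,  67, 239,  63,  13,   0,  11]), array([0.07 , 0.073, 0.076, 0.079, 0.082, 0.085, 0.088, 0.091, 0.094,
       0.097, 0.1  , 0.103, 0.106, 0.109, 0.112, 0.115, 0.118, 0.121,
       0.124, 0.127, 0.13 , 0.133, 0.136, 0.139]))
```

The sleeve top has dropped from about 0.126 to 0.114, so it is pulled 11–12 mm with 8 N on the wrist. I'll release it now.

step_arm(
  moves=[
    [0,0,0.5,0,0,0,46],
    [0,0,0.5,0,0,0,85],
    [0,0,0.5,0,0,0,85],
    [0,0,0.5,0,0,0,85],
    [0,0,0.5,0,0,0,85],
    [0,0,0.5,0,0,0,85],
  ],
)

```text
clock: 6.7
tcp_pos: [0.4636, 0.112, 0.0535]
orientation: [-1.942, -2.469, 0.0]
contact_force: [0.3, -0.4, -0.8]
grip_width: 0.0849
gripper_force: 0.0
```

```bash
python3 -c "
from h import *
to(.4635,.112,.17)
f=grab('wrist');C=cloud(f).reshape(-1,3);d=C-[.4635,.112,0];rr=np.hypot(d[:,0],d[:,1])
for a,b in((0,.0205),(.0205,.0245),(.0258,.0278)):
  z=C[(rr>=a)&(rr<b)&(C[:,2]>.07)&(C[:,2]<.14)&(d[:,1]>0),2]; print(a,np.histogram(z,np.arange(.07,.142,.003))[0])
q=C[(rr<.0265)&(C[:,2]>.1285)&(C[:,2]<.136)]; print((q.min(0)+q.max(0))/2,np.percentile(q[:,2],[50,90]))
"
```

```text
t 6.7 p [0.4636 0.112  0.0535] yang 0.238 shift [-0.000e+00 -1.000e-01 -1.165e+02] turn [-0.  0.  0.] F [ 0.3 -0.4 -0.8] gw 0.0849
0 [   0    0    0    0    0    0    0    0    0    2    7   32  110  237
  227  366  512  487 1123  797 1491    0    0]
0.0205 [   0    0    0    0   36   93   82   78   96   98  114  108  132  169
  219 1041  757    0    0    0    0    0    0]
0.0258 [  0   0   0  96 467 213   0   3   1   4   2   4   8   4   4   0   0   0
   0   0   0   0   0]
[0.46401036 0.11190612 0.13042864] [0.13042848 0.13131414]
```

The sleeve is caught at about 8 mm (top at z≈0.118), with no contact force on the fingers. I'll rise and move to the gauge.

step_arm(
  moves=[
    [0,0,-12,0,0,0,85],
    [0,0,-40,0,0,0,85],
    [0,0,-80,0,0,0,85],
    [0,0,-115,0,0,0,85],
    [0,0,-120,0,0,0,85],
  ],
)

```text
clock: 7.25
tcp_pos: [0.4664, 0.1134, 0.1785]
orientation: [1.939, 2.465, 0.01]
contact_force: [0.7, 0.5, 0.8]
grip_width: 0.0851
gripper_force: 0.0
```

```bash
python3 -c "
from h import *
to(.4823,-.176,.12,.238)"
```

```text
t 7.25 p [0.4664 0.1134 0.1785] yang 0.238 shift [-285.   -53.2   58.2] turn [0.008 0.    0.   ] F [0.7 0.5 0.8] gw 0.0851
```

step_arm(
  moves=[
    [-15,-3,0,0,0,0,85],
    [-55,-10,5,0,0,0,85],
    [-100,-18,10,0,0,0,85],
    [-145,-27,15,0,0,0,85],
    [-190,-35,20,0,0,0,85],
    [-235,-43,28,0,0,0,85],
    [-270,-50,35,0,0,0,85],
    [-283,-53,40,0,0,0,85],
  ],
)

```text
clock: 8.05
tcp_pos: [0.4778, -0.1797, 0.133]
orientation: [-1.949, -2.464, 0.002]
contact_force: [-0.1, 0.9, -0.3]
grip_width: 0.0853
gripper_force: 0.0
```

```bash
python3 -c "
from h import *
np.set_printoptions(precision=4,suppress=True)
f=grab('wrist'); save(f,'w4.png')
for n in('side','scene'):
  g=grab(n); C=cloud(g).reshape(-1,3); d=C-[.4823,-.176,0]; q=C[(np.hypot(d[:,0],d[:,1])<.03)&(C[:,2]>.06)&(C[:,2]<.1)]
  if len(q): print(n,len(q),q.min(0),q.max(0))
  C=C[(np.hypot(d[:,0],d[:,1])<.09)&(C[:,2]>.11)&(C[:,2]<.25)]; print('finger lowest',C[:,2].min() if len(C) else 0)
to(.4823,-.176,.09,.238)"
```

```text
side 370 [ 0.4572 -0.2019  0.0605] [ 0.5044 -0.1523  0.0913]
finger lowest 0.17759647026087622
scene 277 [ 0.4604 -0.2012  0.0617] [ 0.5068 -0.1506  0.0911]
finger lowest 0.1732912963878296
t 8.2 p [ 0.4784 -0.175   0.1333] yang 0.238 shift [-1.9  3.6 43.3] turn [-0.001 -0.001 -0.001] F [ 0.1  0.3 -0.2] gw 0.0853
```

View pics/w4.png

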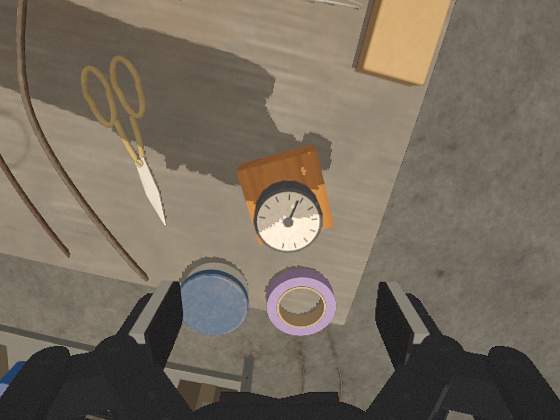

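The wrist view has the dial at (288,220), almost midway between the fingers. The tape at (300,305) and tin at (214,300) are clear of their path. The open tips read about 42 mm above the TCP, which fits the same offset.

step_arm(
  moves=[
    [-2,3.6,10,0,0,0,85],
    [-2,3.6,35,0,0,0,85],
    [-2,3.6,60,0,0,0,85],
    [-2,3.6,85,0,0,0,85],
    [-2,3.6,100,0,0,0,85],
    [-2,3.6,107,0,0,0,85],
    [-2,3.6,107,0,0,0,85],
    [-2,3.6,107,0,0,0,85],
  ],
)

```text
clock: 9.0
tcp_pos: [0.4837, -0.1758, 0.0272]
orientation: [1.94, 2.47, 0.001]
contact_force: [0.2, 0.0, 0.9]
grip_width: 0.0851
gripper_force: 0.0
```

```bash
python3 -c "
from h import *
to(.4822,-.1763,.026,.238)"
```

```text
t 9.0 p [ 0.4837 -0.1758  0.0272] yang 0.238 shift [-0.2 -1.5  1.2] turn [0.001 0.    0.001] F [0.2 0.  0.9] gw 0.0851
```

step_arm(
  grip_force=40,
  moves=[
    [0,-1.5,1,0,0,0,60],
    [0,-1.5,1,0,0,0,44],
    [0,-1.5,1,0,0,0,44],
    [0,-1.5,1,0,0,0,44],
    [0,-1.5,1,0,0,0,44],
    [0,-1.5,1,0,0,0,44],
    [0,-1.5,1,0,0,0,44],
  ],
)

```text
clock: 9.7
tcp_pos: [0.4819, -0.1771, 0.0265]
orientation: [1.942, 2.468, 0.0]
contact_force: [-0.7, -0.1, 5.5]
grip_width: 0.0472
gripper_force: 40.5
```

step_arm(
  moves=[
    [0,0,-5,0,0,0,44],
    [0,0,-15,0,0,0,44],
    [0,0,-30,0,0,0,44],
    [0,0,-55,0,0,0,44],
    [0,0,-85,0,0,0,44],
    [0,0,-115,0,0,0,44],
    [0,0,-140,0,0,0,44],
    [0,0,-155,0,0,0,44],
  ],
)

```text
clock: 10.5
tcp_pos: [0.4818, -0.1769, 0.1834]
orientation: [1.941, 2.468, 0.001]
contact_force: [0.2, -0.7, -2.2]
grip_width: 0.0471
gripper_force: 42.1
```

```bash
python3 -c "
from h import *
to(.464,.112,.18,.238)"
```

```text
t 10.5 p [ 0.4818 -0.1769  0.1834] yang 0.238 shift [285.   50.8   3.1] turn [ 0.002  0.002 -0.   ] F [ 0.2 -0.7 -2.2] gw 0.0471
```

Gauge lifted (−2.2 N, about 0.2 kg). I'll carry it over the coupler.

step_arm(
  moves=[
    [12,2,0,0,0,0,44],
    [45,8,0,0,0,0,44],
    [90,16,0,0,0,0,44],
    [135,24,0,0,0,0,44],
    [180,32,0,0,0,0,44],
    [225,40,0,0,0,0,44],
    [260,46,0,0,0,0,44],
    [275,49,0,0,0,0,44],
  ],
)

```text
clock: 11.3
tcp_pos: [0.4619, 0.1067, 0.18]
orientation: [-1.933, -2.474, 0.0]
contact_force: [0.3, -0.4, -1.1]
grip_width: 0.0469
gripper_force: 42.1
```

step_arm(
  moves=[
    [6,1,0,0,0,0,44],
    [9,1.5,0,0,0,0,44],
    [9,1.5,0,0,0,0,44],
    [9,1.5,0,0,0,0,44],
  ],
)

```text
clock: 11.7
tcp_pos: [0.4635, 0.1097, 0.1803]
orientation: [-1.944, -2.468, 0.001]
contact_force: [-0.5, -0.0, -2.2]
grip_width: 0.0468
gripper_force: 42.1
```

Run:
```python
from h import *
np.set_printoptions(precision=4,suppress=True)
to(.464,.112,.18,.238)
fr={n:grab(n) for n in('scene','side')}
for n,f in fr.items():
  C=cloud(f).reshape(-1,3);d=C-[.464,.112,0];rr=np.hypot(d[:,0],d[:,1])
  for a,b in((.11,.118),(.119,.134),(.15,.164),(.166,.187),(.187,.196),(.196,.215)):
    q=C[(rr<.026)&(C[:,2]>a)&(C[:,2]<b)]; print(n,a,b,len(q),*((q.min(0),q.max(0)) if len(q) else ()))
a=cv2.resize(fr['scene']['image'][150:270,200:340],(400,343));a=np.vstack([a,np.zeros((57,400,3),np.uint8)])
b=cv2.resize(fr['side']['image'][110:230,220:340],(400,400))
cv2.imwrite('pics/c5.png',np.hstack([a,b])[...,::-1])
```

```text
t 11.7 p [0.4635 0.1097 0.1803] yang 0.238 shift [2.1 1.  0.3] turn [-0.001  0.    -0.002] F [-0.5 -0.  -2.2] gw 0.0468
scene 0.11 0.118 96 [0.4398 0.09   0.1101] [0.4868 0.1375 0.118 ]
scene 0.119 0.134 233 [0.441  0.0931 0.119 ] [0.4884 0.1373 0.134 ]
scene 0.15 0.164 0
scene 0.166 0.187 43 [0.4532 0.1039 0.1662] [0.4741 0.1202 0.182 ]
scene 0.187 0.196 86 [0.4475 0.0983 0.1877] [0.4802 0.1276 0.1959]
scene 0.196 0.215 25 [0.447  0.1091 0.1961] [0.4749 0.1267 0.2006]
side 0.11 0.118 55 [0.4401 0.0865 0.11  ] [0.4871 0.123  0.118 ]
side 0.119 0.134 124 [0.4399 0.0873 0.119 ] [0.4842 0.1311 0.1338]
side 0.15 0.164 0
side 0.166 0.187 33 [0.4556 0.0993 0.167 ] [0.4702 0.1185 0.1847]
side 0.187 0.196 52 [0.448  0.0901 0.1881] [0.4784 0.1275 0.1958]
side 0.196 0.215 29 [0.4503 0.0916 0.1961] [0.4771 0.1116 0.2084]
```

View pics/c5.png

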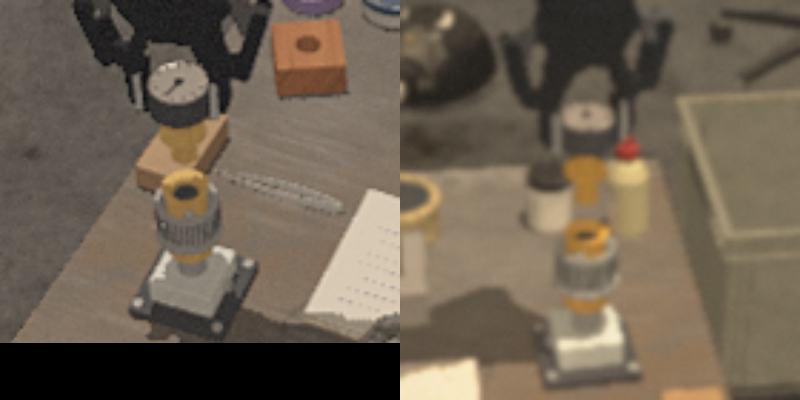

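The crops show the gauge upright and centred above the mouth: plug at (183,150) over mouth (187,190) on the left, and (587,185) over (587,230) on the right. The sleeve is still back. I'll correct by 2 mm and descend to just above core contact.

step_arm(
  moves=[
    [2,1,0,0,0,0,44],
    [2,1,5,0,0,0,44],
    [2,1,12,0,0,0,44],
    [2,1,19,0,0,0,44],
    [2,1,23,0,0,0,44],
    [2,1,25,0,0,0,44],
    [2,1,25,0,0,0,44],
  ],
)

```text
clock: 12.5
tcp_pos: [0.4638, 0.1132, 0.1552]
orientation: [-1.942, -2.469, 0.001]
contact_force: [-0.4, -0.9, -2.4]
grip_width: 0.0466
gripper_force: 42.1
```

```bash
python3 -c "
from h import *
to(.464,.112,.143,.238)"
```

```text
t 12.5 p [0.4638 0.1132 0.1552] yang 0.238 shift [-1.2 -0.1 12.2] turn [-0.001 -0.     0.   ] F [-0.4 -0.9 -2.4] gw 0.0466
```

step_arm(
  moves=[
    [-1,0,2,0,0,0,44],
    [-1,0,4,0,0,0,44],
    [-1,0,6,0,0,0,44],
    [-1,0,8,0,0,0,44],
    [-1,0,10,0,0,0,44],
    [-1,0,11,0,0,0,44],
    [-1,0,11,0,0,0,44],
  ],
)

```text
clock: 13.2
tcp_pos: [0.4642, 0.1122, 0.1444]
orientation: [-1.942, -2.469, 0.0]
contact_force: [1.0, -0.8, -1.0]
grip_width: 0.0469
gripper_force: 42.1
```

step_arm(
  moves=[
    [0,0,1.5,0,0,0,44],
    [0,0,3,0,0,0,44],
    [0,0,4.5,0,0,0,44],
    [0,0,6,0,0,0,44],
    [0,0,7.5,0,0,0,44],
    [0,0,9,0,0,0,44],
    [0,0,9,0,0,0,44],
  ],
)

```text
clock: 13.9
tcp_pos: [0.4643, 0.1123, 0.1354]
orientation: [1.942, 2.469, 0.0]
contact_force: [-0.8, -0.2, 0.5]
grip_width: 0.0468
gripper_force: 42.3
```

Net push is about 2.7 N, so the plug is on the spring core. I'll continue in small steps.

step_arm(
  moves=[
    [0,0,1,0,0,0,44],
    [0,0,2,0,0,0,44],
    [0,0,3,0,0,0,44],
    [0,0,4,0,0,0,44],
    [0,0,5,0,0,0,44],
    [0,0,5,0,0,0,44],
  ],
)

```text
clock: 14.5
tcp_pos: [0.4642, 0.1122, 0.1303]
orientation: [-1.942, -2.469, -0.0]
contact_force: [0.2, 0.3, -1.2]
grip_width: 0.0469
gripper_force: 42.4
```

```bash
cat > chk.py <<'E'
from h import *
np.set_printoptions(precision=4,suppress=True)
print(np.array([r.get_obs()['contact_force'][2]]))
for n in('scene','side','wrist'):
  f=grab(n); C=cloud(f).reshape(-1,3);d=C-[.464,.112,0];rr=np.hypot(d[:,0],d[:,1])
  z=C[(rr<.0245)&(C[:,2]>.1)&(C[:,2]<.2)&(rr>.0205),2]
  z2=C[(rr<.0295)&(C[:,2]>.07)&(C[:,2]<.1)&(rr>.0258),2]
  z3=C[(rr<.0185)&(rr>.01)&(C[:,2]>.12)&(C[:,2]<.16),2]
  z4=C[(rr<.02)&(C[:,2]>.16)&(C[:,2]<.21),2]
  print(n,'sleeve top',np.histogram(z,np.arange(.1,.14,.003))[0],'collar',np.percentile(z2,[5,50,95]) if len(z2) else 0,'flange',np.histogram(z3,np.arange(.12,.16,.003))[0],'dial',np.percentile(z4,[50,90]) if len(z4) else 0, r.get_obs()['contact_force'][2])
E
python3 chk.py
```

```text
[-1.2344]
scene sleeve top [16 18 14 19 19 27 30  3  0  0  0  1  0] collar [0.0824 0.0858 0.095 ] flange [17 11  8 24 13  1  6 32 28  4  0  0  0] dial [0.1912 0.1931] 0.08192437513112011
side sleeve top [ 9 11 16 11 13 13 17  4  0  0  0  0  0] collar [0.0831 0.0863 0.0956] flange [12 13  8 15 11  2  5 14 24  4  0  0  0] dial [0.1911 0.1928] -0.6077330462040921
wrist sleeve top [ 24  39  26  37  30 598 296   0   0   0   0   0   0] collar [0.0814 0.0845 0.0858] flange [113  32   3 480   6   4  98 339  90   0   0   0   0] dial [0.1902 0.1909] -0.8617446143552105
```

The sleeve is still back and the flange is about 6 mm above the mouth, so I'll keep pushing. I'm dropping the grip to 20 N so that any over-push slips instead of pressing.

step_arm(
  grip_force=20,
  moves=[
    [0,0,0,0,0,0,44],
    [0,0,0.8,0,0,0,44],
    [0,0,1.6,0,0,0,44],
    [0,0,2.4,0,0,0,44],
    [0,0,3,0,0,0,44],
    [0,0,3,0,0,0,44],
  ],
)

```text
clock: 15.25
tcp_pos: [0.4642, 0.1122, 0.1274]
orientation: [-1.942, -2.469, 0.0]
contact_force: [-0.3, -0.8, 0.6]
grip_width: 0.0469
gripper_force: 42.5
```

step_arm(
  moves=[
    [0,0,0.5,0,0,0,44],
    [0,0,1,0,0,0,44],
    [0,0,1.5,0,0,0,44],
    [0,0,1.5,0,0,0,44],
  ],
)

```text
clock: 15.65
tcp_pos: [0.4642, 0.1122, 0.1259]
orientation: [-1.942, -2.469, 0.0]
contact_force: [0.3, -0.7, -0.1]
grip_width: 0.0468
gripper_force: 42.4
```

```bash
python3 chk.py | cut -c1-400
```

```text
[-0.0595]
scene sleeve top [10 13 21 16 16 27 31  5  0  0  0  0  0] collar [0.0829 0.0857 0.0974] flange [18 10  9 18 11 14 42 17  0  0  0  0  0] dial [0.1865 0.1882] -0.7361207082760186
side sleeve top [ 8 12 10 13 13 13 22  5  0  0  0  0  0] collar [0.0837 0.0884 0.0977] flange [12  8  9 11 14 10 22 14  0  0  0  0  0] dial [0.187  0.1887] -1.1264771939178089
wrist sleeve top [ 29  44  31  41  52 214 692   0   0   0   0   0   0] collar [0.0819 0.0852 0.0865] flange [111  29   1 296  45 142 350   0   0   0   0   0   0] dial [0.1858 0.1865] -0.7953002409422177
```

step_arm(
  moves=[
    [0,0,0.5,0,0,0,44],
    [0,0,1,0,0,0,44],
    [0,0,1,0,0,0,44],
  ],
)

```text
clock: 16.1
tcp_pos: [0.4642, 0.1122, 0.1249]
orientation: [-1.942, -2.469, 0.0]
contact_force: [0.0, -0.8, -3.3]
grip_width: 0.0469
gripper_force: 42.2
```

step_arm(
  moves=[
    [0,0,0.5,0,0,0,44],
    [0,0,1,0,0,0,44],
    [0,0,1,0,0,0,44],
  ],
)

```text
clock: 16.4
tcp_pos: [0.4642, 0.1122, 0.124]
orientation: [-1.942, -2.469, 0.0]
contact_force: [-1.2, -1.4, -1.1]
grip_width: 0.0467
gripper_force: 42.1
```

```bash
python3 chk.py | cut -c1-400
```

```text
[-1.1166]
scene sleeve top [10 12 20 15 17 10 19 18 45  6  0  0  0] collar [0.0892 0.0924 0.0946] flange [13 14  5  9 18 31 31  0  0  0  0  0  0] dial [0.1847 0.1867] -0.8674097572572305
side sleeve top [ 9 13 12  9 14 14 12 12 15  7  0  0  0] collar [0.0902 0.0922 0.095 ] flange [ 4 10  8 12 12 10 25  2  1  0  0  0  0] dial [0.1852 0.1871] -0.8521920712413079
wrist sleeve top [ 28  38  22  41  27  42  36 161 760   0   0   0   0] collar [0.0881 0.0913 0.0927] flange [ 88  36   0 230 106 379  37   0   0   0   0   0   0] dial [0.1839 0.1847] -0.8592564477356176
```

The sleeve has sprung forward (top back at z≈0.126) and force stays low, so the gauge is home. I'll release and retreat straight up.

step_arm(
  moves=[
    [0,0,0,0,0,0,55],
    [0,0,0,0,0,0,85],
    [0,0,0,0,0,0,85],
    [0,0,0,0,0,0,85],
    [0,0,-10,0,0,0,85],
    [0,0,-35,0,0,0,85],
    [0,0,-70,0,0,0,85],
    [0,0,-90,0,0,0,85],
  ],
)

```text
clock: 17.35
tcp_pos: [0.4652, 0.113, 0.2172]
orientation: [1.94, 2.468, 0.004]
contact_force: [0.6, 0.1, -0.2]
grip_width: 0.0851
gripper_force: 0.0
```

step_arm(
  moves=[
    [0,0,0,0,0,0,85],
    [0,0,0,0,0,0,85],
    [0,0,0,0,0,0,85],
  ],
)

```text
clock: 17.65
tcp_pos: [0.4636, 0.1119, 0.2134]
orientation: [-1.942, -2.469, 0.002]
contact_force: [-0.1, -0.0, -1.0]
grip_width: 0.0852
gripper_force: 0.0
```

Run:
```python
exec(open('chk.py').read())
fr={n:grab(n) for n in('scene','side')}
a=cv2.resize(fr['scene']['image'][150:270,200:340],(400,343));a=np.vstack([a,np.zeros((57,400,3),np.uint8)])
b=cv2.resize(fr['side']['image'][110:230,220:340],(400,400))
cv2.imwrite('pics/c6.png',np.hstack([a,b])[...,::-1])
```

```text
[-0.9502]
scene sleeve top [11 16  9 24 15 14 17 27 32 12  0  0  0] collar [0.0896 0.0923 0.0942] flange [14 14  5 10 24 26 32  3  0  0  0  0  0] dial [0.1847 0.1863] -0.31499720719229457
side sleeve top [ 9 13  8 14 10 12 16  7 18  8  0  0  0] collar [0.0894 0.0934 0.0971] flange [ 4 10  9 12 11 14 24  1  0  0  0  0  0] dial [0.1851 0.1871] -0.35143882184468245
wrist sleeve top [ 13   7  14   8  11   7  19  98 308   0   0   0   0] collar [0.0886 0.0914 0.0925] flange [ 7  1  0 60 24 10  0  0  0  0  0  0  0] dial [0.1838 0.1847] -0.5892506840385726
```

View pics/c6.png

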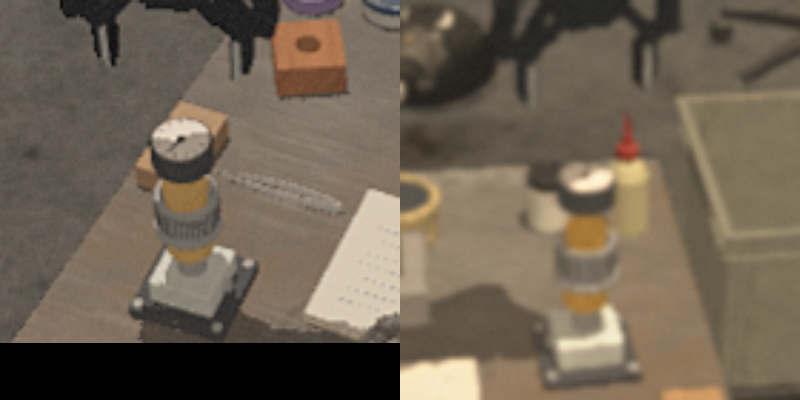

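The crops show the gauge upright in the coupler, dial at (182,145) and (587,180), with the sleeve forward. The fingers are well clear and the other items undisturbed.

```bash
python3 -c "
from bench import r
print(r.hand_in())"
```

```text
the job is handed in; nothing more can be done
None
```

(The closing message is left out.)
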